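Clamp the tube rack in the hold-down jig

TASK

Push the blue tube rack along the jig's guide rails until you feel it bear squarely against the adjustable dark end stop, gently, since more than 20 N on the rack would jar the open tubes. Then push the red toggle-clamp handle down, never with more than 35 N, until it goes over centre and stays down by itself, so that the black rubber pad holds the rack against the jig; let go and leave the bottle, the timer and the dishes where they stand.

Things in the scene. Friction and masses are not known exactly. Their poses are not given: they have to be found in the camera images.
- jig: Fixed hold-down jig: aluminium plate 104 mm wide (x), y = -145 to +166 mm, 10 mm thick, on the worktop. Origin on the worktop. +y is the way the rack slides home, to the stop and the clamp; z up. Two white guide rails, 63 mm apart inside, y = -140 to +65, tops 24 mm above the worktop. Clamp bracket 58 mm wide, y = 79 to 162, top at z = 104.
- rack: Loose blue micro-tube rack with coloured caps, 0.12 to 0.19 kg, 58 (x) x 130 (y) mm, 36 mm to its flat top, caps to 41, closed end walls at y = -65 and +65; origin at the centre of its underside. It stands on the jig's plate (10 mm above the worktop) between the rails, y along the jig's y, 20 to 65 mm short of the stop. Push the middle of its y = -65 wall with closed fingers.
- rack_center (a point): Centre of the rack, 18 mm above its underside. The end stop is a dark steel bar 60 x 10 mm across the channel, 10 to 36 mm above the worktop. It is adjustable and its setting is not measured: its face toward the rack stands somewhere from jig y = 56 to 69 mm, so this point is home somewhere from jig y = -9 to +4 mm. Only the touch of the stop tells.
- clamp_pad: Black rubber pad, 15 mm across, on a sprung spindle at the end of the clamp's steel arm; origin at the centre of its face. The arm stands raised at the start (its highest point about 140 mm above the worktop, at jig y = 40 to 100) and swings down on to the rack's top, at about jig y = +25 mm, as the handle goes down. Clamped, the spring presses with about 40 N.
- clamp_handle (a joint): Angle of the red handle, rad: 0 = raised (pointing along the jig's +y and 1.14 above level), growing as it is pushed down; 1.05 dead centre; 1.14 down on its stop, level. Starts at 0 to 0.06, stays where left (friction 2 N at the grip) until the pad meets the rack near 0.7; then the push rises to about 10 N at the grip (most near 0.85), falls away toward dead centre, and the spring carries it on down.
- handle_pivot (a point): Hinge axis of the handle, parallel to the jig's x, at the jig's y = 140 mm and 95 mm above the worktop.
- handle_grip (a point): Point on the handle's centreline 95 mm from its hinge axis. The handle is a red round grip, 22 mm in diameter, from 35 to 129 mm from the hinge. Push here with closed fingers from the side of the raised arm, over and down in an arc about the hinge.
- stain_bottle: Bystander: small clear reagent bottle with orange cap, 52 mm across, 85 mm tall, on the worktop beside the jig; origin at the centre of its underside.
- timer: Bystander: white countdown timer, 58 x 68 x 29 mm, on the worktop on the robot's side of the jig; origin at the centre of its underside.
- dishes: Bystander: stack of three tan dishes, 62 mm across, 43 mm tall, beside the jig; origin at the centre of its underside.
Mind the look-alikes: they are no part of the job. There is more than one size of the rack; the one meant has the size given above.

How it is judged:
By the outcome, as a careful person would: the job done as asked, in the order asked, and still so for the second after the job is handed in, with the robot touching nothing.
It also fails if it takes over 64 s, if anything falls off the work surface, if the arm or the gripper's body presses on something with over 40 N, if the wrist force passes 120 N, or if a joint passes its speed limit or range.

ROBOT

A 7-joint arm with a two-finger parallel gripper is mounted at the origin on a cart in front of the work surface, level with it; the furniture and walls round the work are solid. World frame = base frame: x ahead of the robot, y to its left, z up, the work surface at z = 0. Lengths are in m, angles in rad, forces in N, time in s.
With the tool pointing down it reaches from about 0.425 to 0.925 m from the base axis. Payload 6.8 kg.
Tool frame: the origin (TCP) lies at the very end of the fingers, on their centre line; the grasp point (between the pads) lies 19 mm behind it; z points along the fingers, y is the line along which they close (so a half turn about z gives the same grasp; the last joint's range is limited). The gripper opens to 85 mm and grips with 20 to 120 N. Pads are 22 mm wide; open, the fingers measure 114 mm over their backs; the gripper's body (76 mm by 85 mm) begins 54 mm behind the grasp point. The pads swing forward as they close: fully open they stand 13 mm farther back than shut.
Start: joints at [-1.384, 0.477, 0.022, 1.555, -0.011, 1.109, -0.083], TCP at [0.196, 0.646, 0.231] pointing down, gripper open.
Joint ranges: [-2.96, 2.96], [-0.34, 2.1], [-1.41, 1.46], [0.24, 2.44], [-1.37, 4.51], [0.17, 1.92], [-2.96, 2.96]. Speed limits (rad/s): [2.39, 2.39, 3.14, 3.14, 3.14, 3.14, 3.14].

INTERFACE

Orientations are given as a unit quaternion [w, x, y, z].
In Python, from station import bot gives the robot as it stands.
- The arm moves only by the tool apply_moves, never from a script. Its argument "deltas" is a list of rows, each a list of 3 entries, a list of its own where there are three numbers: the closure, from 0 (fully open) to 1 (shut), then the shift along the tool's x, y, z in units of 0.2 m (1.0 is 0.2 m), then the turn about the tool's z in units of 2 pi rad (1.0 is 2 pi rad). A call has 1 to 12 rows; each row is the pose to reach, as a shift and turn from the pose commanded when the call began, along the tool's axes at that moment, turning the shorter way round; what a row does not reach only later rows make up. A row lasts 1/10 s, in which the tool goes at most 50 mm and 8.59 degrees, less where a joint would pass 70% of its speed; a pose out of reach is approached as far as the arm can. A call with a number of a shift or a turn outside -1 to 1 is refused whole. A call with a gripper value outside its range is refused whole. The fingers move at their own pace and stop on an object; "squeeze" is the grip in N (left out, the last holds). Time passes only in rows, so rows that repeat a pose let the fingers close. It gives the time, the measured TCP pose, the force, the opening and the grip force at its end, in the units of the state.
- bot.get_obs(): the state, without advancing time (a new reading comes with each control period).
- bot.read_camera(name): name is "scene" or "top"; returns a dict with "color" (480x640x3 uint8, red, green, blue), "intrinsics" (3x3 intrinsics, pixels), "k1" (the pictures are not rectified: a ray, as slopes to the right and down, at radius r is drawn at 1 + k1 r^2 times it, then the intrinsics apply), "pose" (4x4, takes a point from camera to world coordinates). Camera axes: x right, y down, z forward; pixel columns grow to the right and rows downward; lengths in m; the calibration is good to about 2 mm. A picture is of the moment at which its call begins. There is no depth.
- bot.hand_in(): hands the job in; it is judged then, once.
Trained networks look in a picture, given as the dict that the camera call returned (one of the last four; its "shot" number tells which), for a name from the list of things; names that differ only in an ending like _2 or _b are one class to them, and where a whole thing is asked for, a point or a joint stands for the part that bears it (a point fixed in the world has none). Each returns a list of dicts, best first, with "confidence" (0 to 1); they miss things now and then, are a little off and sometimes report something else, mostly with a low value. They report only what shows in the picture. A call takes as long as a camera call. They do not tell look-alikes from the thing itself.
- bot.look_for(picture, target): "point" ([x, y, z] in m, in world coordinates, good to about 4 mm: the middle of the surface that is visible of it).
The state is a dict: "t": time; "q": joint angles; "joint_vel": joint speeds; "joint_torque": joint torques, N m; "eef_pos": TCP position; "tool_rot": TCP orientation; "contact_force": force on the tool from outside, world axes, zero at the start; "torque": the same for the moment, N m; "gripper_width": opening from 0.0 (shut) to 1.0 (fully open); "grasp_force": force on a finger pad.
Only numpy, scipy, OpenCV 4.12 (cv2) and the standard library are available. Lean on these libraries where they do the work, as an engineer would, in place of code of your own. Each camera call takes 0.05 s, during which the arm holds its last target. There are 200 camera calls.

## Working session

There is one attempt and no reset: what is moved stays moved. The work goes in short steps, Python scripts to look and compute and a tool call to move; the robot and the scene stay as the last step left them, time stands still between calls to the robot, and variables do not carry over. Pictures are saved under pics/ and viewed, at most 10 in all, crops included, and the job is handed in when it is done.

Besides the shell and the picture viewer there is one more tool, called after "Emit:" as name([rows], argument=value, ...), one row to a line, values as JSON. apply_moves: Moves the arm, as the interface text tells. Its arguments: {"type":"object","properties":{"deltas":{"type":"array","items":{"type":"array"}},"squeeze":{"type":"number"}},"required":["deltas"]}

```bash
mkdir -p pics; cat > h.py <<'E'
import numpy as np, cv2
from station import bot
def save(p,n): cv2.imwrite('pics/'+n,cv2.cvtColor(p['color'],cv2.COLOR_RGB2BGR))
def proj(p,X):
    T=np.linalg.inv(np.array(p['pose'])); c=T[:3,:3]@np.array(X)+T[:3,3]
    s=c[:2]/c[2]; s=s*(1+p['k1']*(s@s)); K=np.array(p['intrinsics']); return K[:2,:2]@s+K[:2,2]
def ray(p,uv,z):
    K=np.array(p['intrinsics']); d=np.linalg.solve(K[:2,:2],np.array(uv,float)-K[:2,2]); s=d.copy()
    for _ in range(20): s=d/(1+p['k1']*(s@s))
    T=np.array(p['pose']); r=T[:3,:3]@np.array([*s,1]); o=T[:3,3]; return o+r*(z-o[2])/r[2]
E
python3 - <<'E'
from h import *
for n in('scene','top'):
    p=bot.read_camera(n); save(p,n+'0.png')
    print(n,np.round(p['pose'],3).tolist(),np.round(p['intrinsics'],1).tolist(),p['k1'])
    for t in['jig','rack','clamp_pad','clamp_handle','stain_bottle','timer','dishes']:
        for d in bot.look_for(p,t)[:3]: print(t,np.round(d['point'],3),round(d['confidence'],2),np.round(proj(p,d['point'])))
print(bot.get_obs())
E
```

```text
scene [[0.746, -0.421, 0.516, 0.068], [-0.666, -0.472, 0.577, -0.452], [0.001, -0.774, -0.633, 0.669], [0.0, 0.0, 0.0, 1.0]] [[469.6, 0.0, 325.7], [0.0, 469.6, 246.8], [0.0, 0.0, 1.0]] -0.05723141563248095
jig [0.44  0.152 0.026] 0.84 [263. 275.]
rack [0.471 0.044 0.048] 0.91 [309. 287.]
clamp_handle [0.451 0.255 0.162] 0.96 [232. 195.]
timer [0.347 0.098 0.017] 0.61 [240. 315.]
dishes [0.579 0.064 0.033] 0.76 [343. 263.]
top [[0.047, -0.973, 0.225, 0.267], [-0.999, -0.045, 0.015, 0.035], [-0.005, -0.225, -0.974, 1.179], [0.0, 0.0, 0.0, 1.0]] [[570.5, 0.0, 318.5], [0.0, 570.5, 240.1], [0.0, 0.0, 1.0]] -0.023644586175794995
rack [0.471 0.052 0.046] 0.71 [317. 268.]
clamp_pad [0.464 0.112 0.101] 0.57 [285. 265.]
clamp_handle [0.451 0.26  0.16 ] 0.59 [202. 262.]
stain_bottle [0.581 0.18  0.066] 0.79 [257. 210.]
timer [0.348 0.106 0.025] 0.95 [288. 328.]
dishes [0.581 0.074 0.031] 0.78 [309. 216.]
dishes [0.449 0.254 0.161] 0.27 [205. 263.]
{'t': 0.8, 'q': array([-1.3841118 ,  0.47697624,  0.02243646,  1.55537308, -0.01151953,
        1.10932222, -0.08309098]), 'joint_vel': array([-0.00024411,  0.00047228,  0.00083002, -0.0008841 ,  0.00052104,
        0.00166119,  0.00080897]), 'joint_torque': array([-8.16098491e-04, -5.96275020e+01,  1.60538469e+00, -2.81547260e+01,
        1.23203726e-02,  1.37889259e-03,  2.19294424e-05]), 'eef_pos': array([0.19612658, 0.64590546, 0.23133595]), 'tool_rot': array([-5.86159598e-06,  1.46885335e-01,  9.89153526e-01,  2.55064279e-05]), 'contact_force': array([ 0.32983753, -0.72337725, -0.02037927]), 'torque': array([ 0.01331411, -0.0462612 ,  0.0069418 ]), 'grasp_force': 0.0, 'gripper_width': 0.9986628381621507}
```

View pics/scene0.png

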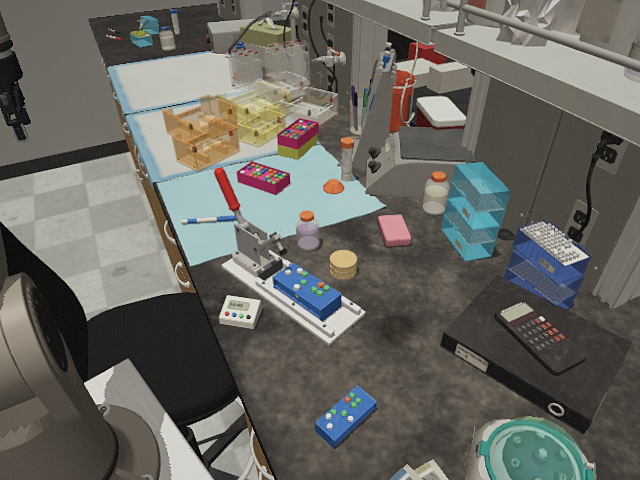

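View pics/top0.png

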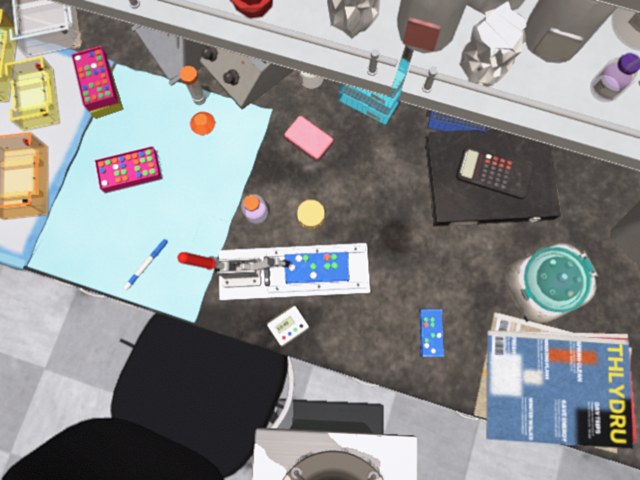

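The two blue racks are in top at (317,268), standing between the jig's rails, and at (432,333), loose on the bench. The first fits because it stands on the jig between the rails and short of the stop. I'll confirm it in an enlarged crop.

```bash
python3 - <<'E'
from h import *
p=bot.read_camera('top'); s=bot.read_camera('scene')
a=cv2.resize(p['color'][232:307,180:380],None,fx=4,fy=4,interpolation=cv2.INTER_CUBIC)
b=cv2.resize(s['color'][210:345,215:375],None,fx=2.2,fy=2.2,interpolation=cv2.INTER_CUBIC)
c=np.zeros((600,800,3),np.uint8); c[:300]=a; c[300:300+b.shape[0],:b.shape[1]]=b[:300]
save({'color':c},'crop1.png')
for n in ((218,250),(366,243),(369,291),(220,299)): print(ray(p,n,.01))
E
```

```text
[0.50544285 0.26228728 0.01      ]
[ 0.53478293 -0.04731354  0.01      ]
[ 0.4336847  -0.05638049  0.01      ]
[0.40284732 0.24927288 0.01      ]
```

View pics/crop1.png

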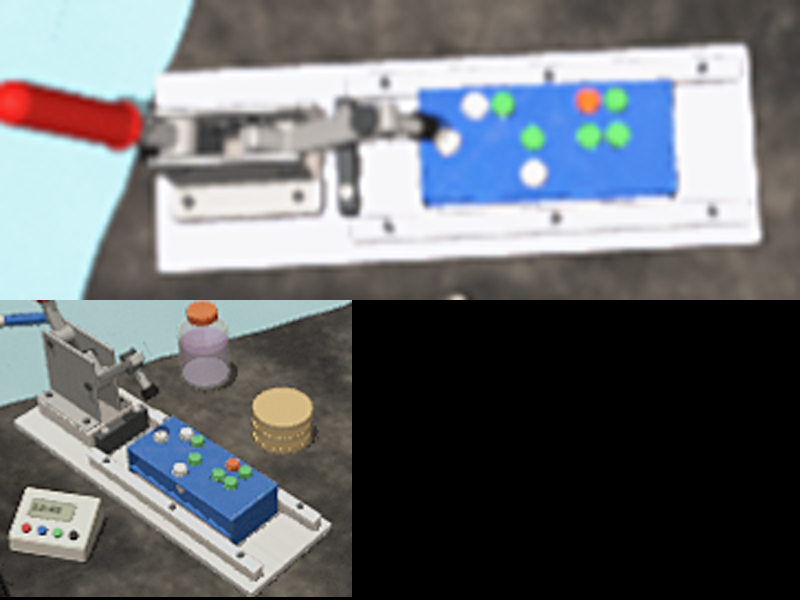

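The crop shows the blue rack between the rails (top crop x 420–677, y 80–207), with the dark stop at crop (347,160) and the clamp raised. This is the rack meant. Next I fit the jig pose.

```bash
cat >> h.py <<'E'
from scipy.optimize import least_squares
def fit(p,model,pix,x0):
    f=lambda v:np.concatenate([proj(p,[v[0]+np.cos(v[2])*m[0]-np.sin(v[2])*m[1],v[1]+np.sin(v[2])*m[0]+np.cos(v[2])*m[1],m[2]])-q for m,q in zip(model,pix)])
    r=least_squares(f,x0); return r.x,r.fun
E
python3 - <<'E'
from h import *
p=bot.read_camera('top')
q=np.array([(157,73),(747,45),(760,243),(157,271)])/4+[180-.4,232-.4]
x,f=fit(p,[(.052,.166,.01),(.052,-.145,.01),(-.052,-.145,.01),(-.052,.166,.01)],q,[.46,.1,0]); print('jig',x,f.round(1))
q=np.array([(420,90),(672,80),(677,194),(424,207)])/4+[180-.4,232-.4]
y,f=fit(p,[(.029,.065,.046),(.029,-.065,.046),(-.029,-.065,.046),(-.029,.065,.046)],q,[.46,.1,0]); print('rack',y,f.round(1))
c,s=np.cos(x[2]),np.sin(x[2]); R=np.array([[c,-s],[s,c]])
print('rack in jig',R.T@(y[:2]-x[:2]))
for n,m in dict(wall=(0,0),grip=(0,.14+.095*np.cos(1.14))).items(): print(n,x[:2]+R@m)
from scipy.spatial.transform import Rotation as Ro
w=bot.get_obs()['tool_rot']; print(Ro.from_quat([*w[1:],w[0]]).as_matrix().round(3))
E
```

```text
jig [0.46946741 0.09114696 0.09342349] [-0.4  0.   0.2  0.2  0.2 -0.1  0.  -0.1]
rack [0.47191979 0.05313575 0.09139893] [-0.6  0.5  0.5  0.1  0.8 -0.1 -0.7 -0.5]
rack in jig [-0.00110428 -0.03807423]
wall [0.46946741 0.09114696]
grip [0.45270628 0.27003493]
[[-0.957  0.291  0.   ]
 [ 0.291  0.957  0.   ]
 [ 0.     0.    -1.   ]]
```

Emit:
apply_moves([
  [1,[0,0,-0.2],0],
  [1,[-0.907,-0.404,-0.35],-0.062],
  [1,[-0.907,-0.404,-0.35],-0.062],
  [1,[-0.907,-0.404,-0.35],-0.062],
  [1,[-0.907,-0.404,-0.35],-0.062],
  [1,[-0.907,-0.404,-0.35],-0.062],
  [1,[-0.907,-0.404,-0.35],-0.062],
  [1,[-0.907,-0.404,-0.35],-0.062],
])

```text
t: 1.75
eef_pos: [0.3448, 0.5168, 0.3012]
tool_rot: [-0.0, -0.048, 0.999, 0.0]
contact_force: [-0.5, 0.5, -0.9]
gripper_width: 0.002
grasp_force: 0.0
```

Emit:
apply_moves([
  [1,[-0.422,-0.25,0],0],
  [1,[-0.422,-0.96,0],0],
  [1,[-0.422,-0.96,0],0],
  [1,[-0.422,-0.96,0],0],
  [1,[-0.422,-0.96,0],0],
  [1,[-0.422,-0.96,0],0],
])

```text
t: 2.35
eef_pos: [0.4492, 0.3301, 0.3013]
tool_rot: [0.0, -0.046, 0.999, -0.001]
contact_force: [-0.4, -0.9, 0.4]
gripper_width: -0.001
grasp_force: 0.0
```

Emit:
apply_moves([
  [1,[0,-0.96,0],0],
  [1,[0,-0.96,0],0],
  [1,[0,-0.96,0],0],
  [1,[0,-0.96,0],0],
  [1,[0,-0.96,0],0],
])

```text
t: 2.85
eef_pos: [0.4668, 0.1377, 0.3014]
tool_rot: [0.0, -0.045, 0.999, -0.001]
contact_force: [0.6, 0.1, -0.2]
gripper_width: -0.001
grasp_force: 0.0
```

Emit:
apply_moves([
  [1,[0,-0.97,0],0],
  [1,[0,-0.97,0],0],
  [1,[0,-0.97,0],0],
  [1,[0,-0.97,0],0],
  [1,[0,-0.97,0],0],
  [1,[0,-0.97,0],0],
])

```text
t: 3.45
eef_pos: [0.4856, -0.0497, 0.3012]
tool_rot: [-0.0, -0.048, 0.999, 0.0]
contact_force: [0.1, 1.1, 0.2]
gripper_width: 0.001
grasp_force: 0.0
```

Emit:
apply_moves([
  [1,[0.015,0,0.95],0],
  [1,[0.015,0,0.95],0],
  [1,[0.015,0,0.95],0],
  [1,[0.015,0,0.95],0],
  [1,[0.015,0,0.95],0],
  [1,[0.015,0,0.95],0],
])

```text
t: 4.05
eef_pos: [0.4824, -0.0497, 0.1115]
tool_rot: [-0.001, -0.049, 0.999, 0.0]
contact_force: [0.7, -0.1, 1.8]
gripper_width: -0.001
grasp_force: 0.0
```

```bash
python3 - <<'E'
from h import *
p=bot.read_camera('top'); s=bot.read_camera('scene')
o=bot.get_obs(); print(o['eef_pos'],proj(p,o['eef_pos']),proj(s,o['eef_pos']))
a=cv2.resize(p['color'][212:327,240:440],None,fx=3,fy=3,interpolation=cv2.INTER_CUBIC)
b=cv2.resize(s['color'][190:350,215:415],None,fx=1.5,fy=1.5,interpolation=cv2.INTER_CUBIC)
c=np.zeros((600,600,3),np.uint8); c[:345]=a; c[345:345+b.shape[0],:b.shape[1]]=b
save({'color':c},'crop2.png')
E
```

```text
[ 0.48395445 -0.0506347   0.1133292 ] [371.1372033  257.13011382] [350.30969003 285.27541072]
```

View pics/crop2.png

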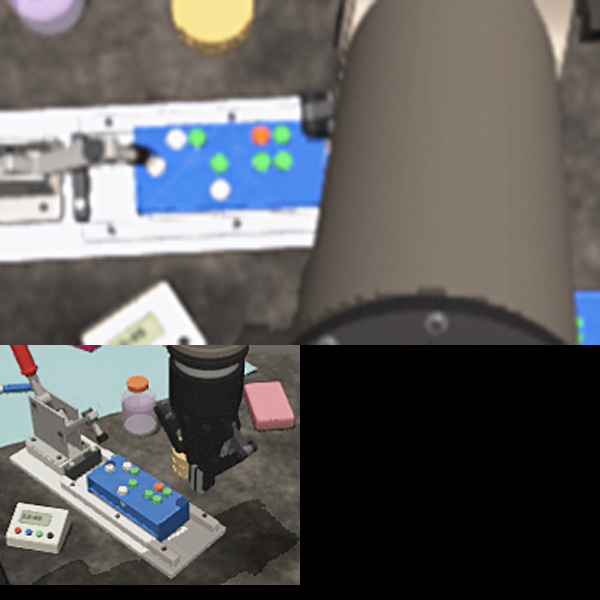

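Emit:
apply_moves([
  [1,[0,0,0.2],0],
  [1,[0,0,0.45],0],
  [1,[0,0,0.45],0],
  [1,[0,0,0.45],0],
  [1,[0,0,0.45],0],
])

```text
t: 4.65
eef_pos: [0.4844, -0.0518, 0.0244]
tool_rot: [0.003, -0.047, 0.999, 0.0]
contact_force: [-0.2, -0.4, 0.8]
gripper_width: 0.003
grasp_force: 0.0
```

Emit:
apply_moves([
  [1,[0,0.02,0],0],
  [1,[0,0.04,0],0],
  [1,[0,0.06,0],0],
  [1,[0,0.075,0],0],
  [1,[0,0.085,0],0],
  [1,[0,0.095,0],0],
  [1,[0,0.105,0],0],
  [1,[0,0.115,0],0],
  [1,[0,0.125,0],0],
  [1,[0,0.135,0],0],
  [1,[0,0.145,0],0],
  [1,[0,0.155,0],0],
])

```text
t: 5.85
eef_pos: [0.479, -0.021, 0.0213]
tool_rot: [0.0, -0.047, 0.999, -0.0]
contact_force: [-0.2, -1.2, 0.2]
gripper_width: -0.0
grasp_force: 0.3
```

Emit:
apply_moves([
  [1,[0,0.0075,0],0],
  [1,[0,0.015,0],0],
  [1,[0,0.0225,0],0],
  [1,[0,0.03,0],0],
  [1,[0,0.0375,0],0],
  [1,[0,0.045,0],0],
  [1,[0,0.0525,0],0],
  [1,[0,0.06,0],0],
  [1,[0,0.0675,0],0],
  [1,[0,0.075,0],0],
])

```text
t: 6.85
eef_pos: [0.4776, -0.0059, 0.0213]
tool_rot: [-0.0, -0.047, 0.999, 0.0]
contact_force: [0.4, -0.6, -0.6]
gripper_width: -0.003
grasp_force: 0.3
```

```bash
python3 - <<'E'
from h import *
s=bot.read_camera('scene'); o=bot.get_obs(); print(o['eef_pos'],o['contact_force'])
save({'color':cv2.resize(s['color'][200:330,215:375],None,fx=4,fy=4,interpolation=cv2.INTER_CUBIC)},'crop3.png')
E
```

```text
[ 0.47754187 -0.00560534  0.02127248] [-0.82717081 -0.45361906  0.3891239 ]
```

View pics/crop3.png

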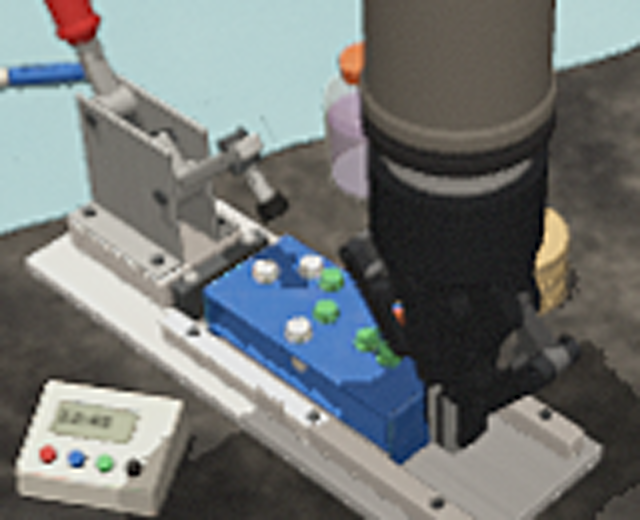

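The fingers are on the rack's near wall (crop 430,410), and the rack's front at (205,310) is still about 10 mm short of the dark stop. I'll continue gently.

Emit:
apply_moves([
  [1,[0,0.004,0],0],
  [1,[0,0.008,0],0],
  [1,[0,0.012,0],0],
  [1,[0,0.016,0],0],
  [1,[0,0.02,0],0],
  [1,[0,0.024,0],0],
  [1,[0,0.028,0],0],
  [1,[0,0.03,0],0],
])

```text
t: 7.7
eef_pos: [0.477, 0.0, 0.0213]
tool_rot: [-0.0, -0.047, 0.999, 0.0]
contact_force: [0.9, -0.1, -0.2]
gripper_width: 0.002
grasp_force: 0.3
```

Emit:
apply_moves([
  [1,[0,0.0025,0],0],
  [1,[0,0.005,0],0],
  [1,[0,0.0075,0],0],
  [1,[0,0.01,0],0],
])

```text
t: 8.1
eef_pos: [0.4768, 0.0019, 0.0213]
tool_rot: [-0.0, -0.047, 0.999, -0.0]
contact_force: [0.3, -0.2, -0.6]
gripper_width: 0.001
grasp_force: 0.3
```

Emit:
apply_moves([
  [1,[0,0.0025,0],0],
  [1,[0,0.005,0],0],
  [1,[0,0.0075,0],0],
])

```text
t: 8.4
eef_pos: [0.4767, 0.0035, 0.0213]
tool_rot: [0.0, -0.047, 0.999, 0.0]
contact_force: [0.9, 0.2, -0.6]
gripper_width: -0.002
grasp_force: 0.3
```

Emit:
apply_moves([
  [1,[0,0.0025,0],0],
  [1,[0,0.005,0],0],
])

```text
t: 8.6
eef_pos: [0.4766, 0.0044, 0.0213]
tool_rot: [-0.0, -0.047, 0.999, -0.0]
contact_force: [0.6, -0.7, -0.8]
gripper_width: 0.004
grasp_force: 0.3
```

Emit:
apply_moves([
  [1,[0,0.0025,0],0],
  [1,[0,0.005,0],0],
])

```text
t: 8.8
eef_pos: [0.4765, 0.0055, 0.0213]
tool_rot: [0.0, -0.047, 0.999, 0.0]
contact_force: [0.2, -0.1, -0.5]
gripper_width: 0.001
grasp_force: 0.3
```

Emit:
apply_moves([
  [1,[0,0.0025,0],0],
  [1,[0,0.005,0],0],
])

```text
t: 9.0
eef_pos: [0.4764, 0.0064, 0.0213]
tool_rot: [-0.0, -0.047, 0.999, 0.0]
contact_force: [0.4, -0.6, -0.4]
gripper_width: 0.001
grasp_force: 0.3
```

Emit:
apply_moves([
  [1,[0,0.0025,0],0],
  [1,[0,0.005,0],0],
])

```text
t: 9.2
eef_pos: [0.4763, 0.0074, 0.0213]
tool_rot: [-0.0, -0.047, 0.999, 0.0]
contact_force: [0.5, -0.1, 0.2]
gripper_width: 0.0
grasp_force: 0.3
```

Emit:
apply_moves([
  [1,[0,0.0025,0],0],
  [1,[0,0.005,0],0],
])

```text
t: 9.4
eef_pos: [0.4764, 0.0081, 0.0213]
tool_rot: [0.0, -0.047, 0.999, -0.0]
contact_force: [0.7, -3.3, -0.3]
gripper_width: -0.002
grasp_force: 1.5
```

Emit:
apply_moves([
  [1,[0,0.002,0],0],
  [1,[0,0.002,0],0],
])

```text
t: 9.6
eef_pos: [0.4764, 0.0081, 0.0214]
tool_rot: [0.0, -0.047, 0.999, -0.0]
contact_force: [2.4, -4.5, -0.7]
gripper_width: -0.003
grasp_force: 2.2
```

Emit:
apply_moves([
  [1,[0,0.003,0],0],
  [1,[0,0.006,0],0],
  [1,[0,0.006,0],0],
])

```text
t: 9.9
eef_pos: [0.4765, 0.0082, 0.0214]
tool_rot: [0.0, -0.046, 0.999, -0.001]
contact_force: [1.3, -8.6, -0.0]
gripper_width: -0.002
grasp_force: 4.0
```

```bash
python3 - <<'E'
from h import *
s=bot.read_camera('scene');p=bot.read_camera('top'); o=bot.get_obs(); print(o['eef_pos'],o['contact_force'],o['torque'])
a=cv2.resize(s['color'][225:325,245:345],None,fx=4,fy=4,interpolation=cv2.INTER_CUBIC)
b=cv2.resize(p['color'][220:320,230:330],None,fx=4,fy=4,interpolation=cv2.INTER_CUBIC)
save({'color':np.hstack([a,b])},'crop4.png')
E
```

```text
[0.47646085 0.00819841 0.02142784] [ 0.58414857 -8.1784028   0.84770418] [-1.60388583 -0.34408143 -0.00597291]
```

View pics/crop4.png

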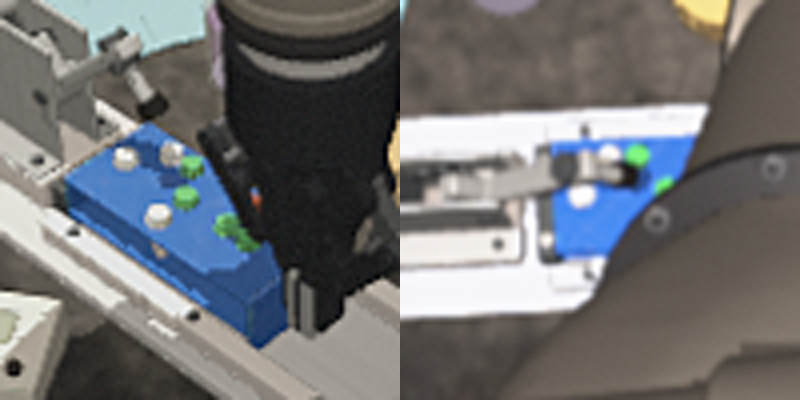

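The rack's front now lies flush on the dark stop in both crops (left at about (65,185), right at x 550), and the force rose to 8 N with no further travel, so it is home. I retreat and go to the handle.

Emit:
apply_moves([
  [1,[0,-0.01,0],0],
  [1,[0,-0.03,0],0],
  [1,[0,-0.08,0],0],
  [1,[0,-0.15,0],0],
  [1,[0,-0.15,-0.2],0],
  [1,[0,-0.15,-0.8],0],
  [1,[0,-0.15,-0.8],0],
  [1,[0,-0.15,-0.8],0],
  [1,[0,-0.15,-0.8],0],
  [1,[0,-0.15,-0.8],0],
])

```text
t: 11.0
eef_pos: [0.4787, -0.0199, 0.1812]
tool_rot: [0.0, -0.047, 0.999, 0.0]
contact_force: [0.1, 1.1, -0.6]
gripper_width: -0.001
grasp_force: 0.0
```

Emit:
apply_moves([
  [1,[0,0,-0.25],0],
  [1,[0,0,-0.5],0],
  [1,[0,0,-0.5],0],
  [1,[0,0.6,-0.5],0],
  [1,[0,0.6,-0.5],0],
  [1,[0,0.6,-0.5],0],
  [1,[0,0.6,-0.5],0],
  [1,[0,0.6,-0.5],0],
])

```text
t: 11.8
eef_pos: [0.4668, 0.099, 0.2796]
tool_rot: [-0.002, -0.048, 0.999, -0.001]
contact_force: [-0.0, 0.1, -0.3]
gripper_width: 0.006
grasp_force: 0.0
```

Emit:
apply_moves([
  [1,[-0.01,0.2,0],0],
  [1,[-0.01,0.66,0],0],
  [1,[-0.01,0.66,0],0],
  [1,[-0.01,0.66,0],0],
  [1,[-0.01,0.66,0],0],
  [1,[-0.01,0.66,0.2],0],
  [1,[-0.01,0.66,0.2],0],
])

```text
t: 12.5
eef_pos: [0.4551, 0.227, 0.2373]
tool_rot: [-0.003, -0.046, 0.999, -0.003]
contact_force: [-0.5, -0.9, 0.1]
gripper_width: -0.001
grasp_force: 0.0
```

```bash
python3 - <<'E'
from h import *
s=bot.read_camera('scene');p=bot.read_camera('top'); o=bot.get_obs(); e=o['eef_pos'];print(e)
J=np.array([.4695,.0911]);y=np.array([-.0933,.9956]);x=np.array([.9956,.0933])
print('jig',(e[:2]-J)@x,(e[:2]-J)@y)
for q in (s,p):
    for d in bot.look_for(q,'clamp_handle')[:2]: v=d['point'];print('handle',(v[:2]-J)@x,(v[:2]-J)@y,v[2],d['confidence'])
img=s['color'].copy()
for r in(.04,.129):
    P=J+y*(.14+r*np.cos(1.14)); u=proj(s,[*P,.095+r*np.sin(1.14)]); cv2.circle(img,tuple(int(i) for i in u),1,(0,255,0),-1)
u=proj(s,e); cv2.circle(img,tuple(int(i) for i in u),1,(255,255,0),-1)
save({'color':cv2.resize(img[130:290,160:320],None,fx=3.7,fy=3.7,interpolation=cv2.INTER_CUBIC)},'crop5.png')
E
```

```text
[0.45715402 0.22889129 0.24109708]
jig 0.0005642715731462107 0.13833688912903633
handle -0.006147659999999989 0.16267713 0.1614 0.66
handle -0.02331394999999999 0.038441600000000006 0.0262 0.56
handle 0.11408933000000002 0.07819281000000002 0.0641 0.68
```

View pics/crop5.png

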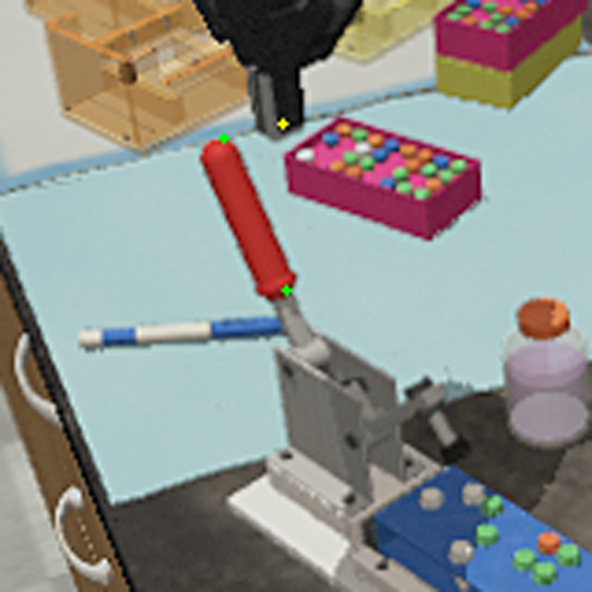

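```bash
python3 - <<'E'
from h import *
p=bot.read_camera('top')
J=np.array([.4695,.0911]);y=np.array([-.0933,.9956]);x=np.array([.9956,.0933])
im=cv2.imread('pics/top0.png').astype(int); b,g,r=im[...,0],im[...,1],im[...,2]
m=(r>110)&(g<70)&(b<70); m[:240]=0;m[290:]=0;m[:,:170]=0;m[:,225:]=0
v,u=np.nonzero(m); print(len(u),u.min(),u.max(),[(c,v[u==c].mean()) for c in range(u.min()+2,u.max()-1,6)])
for th in(0,.05):
  for jx in(0,-.004):
    print(th,jx,[proj(p,[*(J+x*jx+y*(.14+r_*np.cos(1.14-th))),.095+r_*np.sin(1.14-th)]).round(1).tolist() for r_ in(.035,.129)])
E
```

```text
354 178 215 [(180, np.float64(257.5)), (186, np.float64(257.5)), (192, np.float64(259.5)), (198, np.float64(260.5)), (204, np.float64(262.0)), (210, np.float64(263.0))]
0 0 [[213.9, 263.7], [182.2, 255.6]]
0 -0.004 [[213.9, 265.7], [182.2, 257.8]]
0.05 0 [[213.1, 263.8], [179.3, 256.0]]
0.05 -0.004 [[213.1, 265.9], [179.3, 258.3]]
```

Emit:
apply_moves([
  [1,[0.01,0,0.1],0],
  [1,[0.01,0,0.27],0],
  [1,[0.01,0,0.27],0],
  [1,[0.01,0.02,0.27],0],
  [1,[0.01,0.04,0.27],0],
  [1,[0.01,0.06,0.27],0],
  [1,[0.01,0.06,0.27],0],
])

```text
t: 13.45
eef_pos: [0.4543, 0.2443, 0.1884]
tool_rot: [0.001, -0.048, 0.999, 0.001]
contact_force: [-0.2, -0.0, -1.4]
gripper_width: 0.001
grasp_force: 0.0
```

Emit:
apply_moves([
  [1,[0,0.024,0.01],0],
  [1,[0,0.048,0.024],0],
  [1,[0,0.071,0.037],0],
  [1,[0,0.094,0.051],0],
  [1,[0,0.115,0.064],0],
  [1,[0,0.135,0.077],0],
  [1,[0,0.154,0.091],0],
  [1,[0,0.172,0.106],0],
])

```text
t: 14.25
eef_pos: [0.4507, 0.2776, 0.1659]
tool_rot: [0.0, -0.047, 0.999, 0.0]
contact_force: [0.3, -0.5, 2.1]
gripper_width: 0.001
grasp_force: 0.8
```

Emit:
apply_moves([
  [1,[0,0.018,0.015],0],
  [1,[0,0.036,0.03],0],
  [1,[0,0.052,0.048],0],
  [1,[0,0.067,0.066],0],
  [1,[0,0.081,0.085],0],
  [1,[0,0.094,0.105],0],
])

```text
t: 14.85
eef_pos: [0.4489, 0.2963, 0.1448]
tool_rot: [0.0, -0.047, 0.999, 0.0]
contact_force: [0.2, 0.2, 0.9]
gripper_width: 0.002
grasp_force: 0.8
```

Emit:
apply_moves([
  [1,[0,0.013,0.02],0],
  [1,[0,0.025,0.04],0],
  [1,[0,0.035,0.062],0],
  [1,[0,0.044,0.084],0],
])

```text
t: 15.25
eef_pos: [0.4482, 0.3053, 0.1292]
tool_rot: [0.0, -0.047, 0.999, 0.0]
contact_force: [-4.1, -1.5, 15.2]
gripper_width: -0.002
grasp_force: 7.0
```

Emit:
apply_moves([
  [1,[0,0.008,0.023],0],
  [1,[0,0.014,0.046],0],
  [1,[0,0.014,0.046],0],
])

```text
t: 15.55
eef_pos: [0.4478, 0.3089, 0.1194]
tool_rot: [0.0, -0.048, 0.999, 0.001]
contact_force: [-1.8, 1.9, 4.4]
gripper_width: 0.004
grasp_force: 2.3
```

Emit:
apply_moves([
  [1,[0,0.004,0.015],0],
  [1,[0,0.007,0.03],0],
  [1,[0,0.009,0.042],0],
  [1,[0,0.011,0.052],0],
  [1,[0,0.011,0.052],0],
])

```text
t: 16.05
eef_pos: [0.4472, 0.309, 0.1079]
tool_rot: [-0.001, -0.047, 0.999, -0.001]
contact_force: [0.2, 0.1, 0.7]
gripper_width: -0.003
grasp_force: 0.0
```

Emit:
apply_moves([
  [1,[0,0,0.007],0],
  [1,[0,0,0.015],0],
  [1,[0,0,0.015],0],
])

```text
t: 16.35
eef_pos: [0.4477, 0.3095, 0.1061]
tool_rot: [-0.0, -0.047, 0.999, 0.0]
contact_force: [-1.2, -0.7, 3.8]
gripper_width: 0.008
grasp_force: 2.1
```

The fingers meet the handle's stop at z = 0.106, which is level. I lift off and check.

Emit:
apply_moves([
  [1,[0,0,-0.05],0],
  [1,[0,0,-0.25],0],
  [1,[0,0,-0.5],0],
  [1,[0,0,-0.75],0],
  [1,[0,0.4,-0.75],0],
  [1,[0,0.8,-0.75],0],
  [1,[0,0.8,-0.75],0],
  [1,[0,0.8,-0.75],0],
  [1,[0,0.8,-0.75],0],
  [1,[0,0.8,-0.75],0],
])

```text
t: 17.35
eef_pos: [0.4331, 0.4674, 0.2557]
tool_rot: [0.0, -0.047, 0.999, -0.001]
contact_force: [0.5, -1.2, -0.5]
gripper_width: 0.002
grasp_force: 0.0
```

```bash
python3 - <<'E'
from h import *
s=bot.read_camera('scene');p=bot.read_camera('top'); o=bot.get_obs(); print(o['eef_pos'],o['contact_force'])
a=cv2.resize(s['color'][170:330,190:350],None,fx=2.5,fy=2.5,interpolation=cv2.INTER_CUBIC)
b=cv2.resize(p['color'][180:340,180:340],None,fx=2.5,fy=2.5,interpolation=cv2.INTER_CUBIC)
save({'color':np.hstack([a,b])},'crop6.png')
E
```

```text
[0.43359026 0.46666301 0.25597968] [ 0.29508258 -0.2506122   0.25752208]
```

View pics/crop6.png

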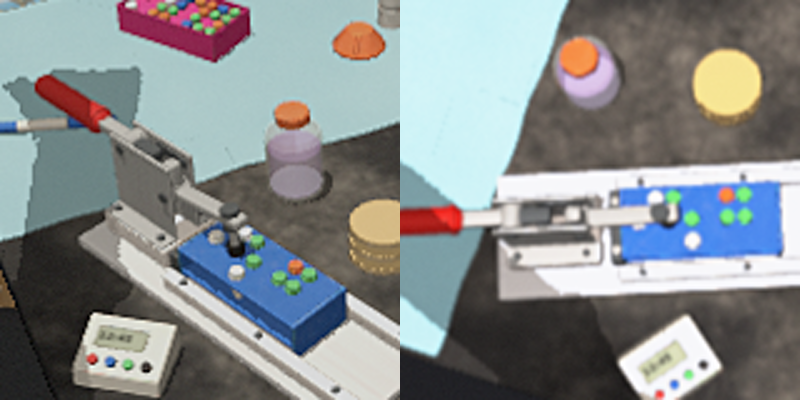

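The handle is level and stays down (left crop 70,100), the pad presses on the rack top (235,245), the rack is flush with the stop, and the bystanders are unmoved.

```bash
python3 -c "
from station import bot
print(bot.hand_in())"
```

```text
the job is handed in; nothing more can be done
None
```

The rack is home against the end stop (about 8.6 N highest reading on the rack), the clamp is over centre and holding it (about 15 N highest reading on the handle), nothing else was moved, and the job was handed in at about 17 s; no verdict came back.

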